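# Load, clamp and index the linisher carriage

### The arm

A 6-joint arm with a two-finger parallel gripper is mounted at the origin on the work surface. World frame = base frame: x ahead of the robot, y to its left, z up, the work surface at z = 0. Lengths are in m, angles in rad, forces in N, time in s.
With the tool pointing down it reaches from about 0.275 to 1 m from the base axis. Payload 8.4 kg.
Tool frame: the origin (TCP) lies on the centre line of the jaws, within the pads' length; the fingertips stand 17 mm ahead of it and the grasp point (between the pads) lies 2 mm behind it (bot.tcp_to_tips is the z of the fingertips in the tool frame, in m); z points along the fingers, y is the line along which they close (so a half turn about z gives the same grasp; the last joint's range is limited). The gripper opens to 85 mm and grips with 20 to 120 N. Pads are 22 mm wide; open, the fingers measure 114 mm over their backs; the gripper's body (76 mm by 85 mm) begins 54 mm behind the grasp point. The pads swing forward as they close: fully open they stand 13 mm farther back than shut.
Start: joints at [-1.191, 0.353, 1.633, -0, 1.155, -0.002], TCP at [0.233, -0.58, 0.248] pointing down, gripper open.
Joint ranges: [-2.63, 2.63], [-0.92, 2.1], [0.06, 2.66], [-1.3, 4.44], [0, 2.69], [-3.02, 3.02]. Speed limits (rad/s): [2.22, 2.22, 2.79, 3.14, 3.14, 3.14].

### API

Orientations are given as a unit quaternion [x, y, z, w].
In Python, from workcell import bot, hand, kinematics, get_obs, vision, hand_in gives the robot as it stands. The module is installed in compiled form; this text tells all that it offers. Calls block until the motion is done:
- bot.reach(position, orientation): joint-space move of the TCP to a pose.
- bot.servo_line(position, ori=None, velocity=0.15): straight line of the TCP; ori=None keeps the orientation; velocity is the mean speed in m/s.
- bot.goto_joints(angles): joint-space move.
- hand.move_gripper(opening, strength=None): finger opening in m; strength is the grip in N (None keeps the last); returns when the fingers have stopped.
- bot.dwell(seconds).
- kinematics.solve_ik(position, orientation): joint angles nearest the present ones, or None.
- get_obs(): the state.
- vision.read_camera(name): name is "side" or "top" or "wrist"; returns a dict with "frame" (400x640x3 uint8, red, green, blue), "intrinsics" (3x3 intrinsics, pixels), "view" (4x4, takes a point from world to camera coordinates). Camera axes: x right, y down, z forward; pixel columns grow to the right and rows downward; lengths in m; the calibration is good to about 2 mm. A picture is of the moment at which its call begins. There is no depth.
A pose or a line that the arm cannot do raises bot.IKError and nothing moves.
- hand_in(): hands the job in; it is judged then, once.
The state is a dict: "time_s": time; "joint_pos": joint angles; "joint_vel": joint speeds; "joint_efforts": joint torques, N m; "position": TCP position; "orientation": TCP orientation; "wrist_force": force on the tool from outside, world axes, zero at the start; "ft_torque": the same for the moment, N m; "gripper_width": finger opening in m; "grip_force": force on a finger pad.
Only numpy, scipy, OpenCV 4.12 (cv2) and the standard library are available. Lean on these libraries where they do the work, as an engineer would, in place of code of your own. Each camera call takes 0.05 s, during which the arm holds its last target. There are 200 camera calls.

### The job

Lay every brass blank lying on the bench flat into its own slot of the carriage, right side up with its nose over the front lip towards the belt drum. Then turn the clamp bolt clockwise by its upright lever until it is snug, fold the lever down flat, and only then push the carriage along its rails until it clicks into the detent in front of the drum, leaving the tin and the brush where they are.

Things in the scene. Friction and masses are not known exactly. Their poses are not given: they have to be found in the camera images.
- blank0: cast brass blank, about 0.35 kg, may be absent. Shank 80 long (own x) x 30 wide (y) x 26 high (z); from its +x end a nose reaches 35 mm further along +x (so x = -40 to +75 in all), first 22 mm 30 wide, z = 12 to 26, then a tongue 22 wide, z = 15 to 24. Origin: centre of the shank's underside. Lies right side up on the bench at the start
- blank1: same as blank0
- blank2: same as blank0
- blank3: same as blank0
- bed (a point): centre of the carriage's bed surface, midway between slots 1 and 2, 44 mm above the bench; moves with the carriage. Its x points to the drum, y along the rails (away from the station), z up. The bed plate is 12 mm thick, x = -126 to 50; low end rails at y = +-100 to 108 are 10 mm high. The bolt axis is at x = -100, y = 0
- slot0 (a point): centre of slot 0's floor (y = -81 on the bed), axes as bed. Slots run along x, are 38 mm wide and parted by ribs 16 mm wide and 8 mm high. A blank seated here, its x along this x, has its origin within some mm of this point (x from -12 to +2, y +-4)
- slot1 (a point): same, y = -27
- slot2 (a point): same, y = 27
- slot3 (a point): same, y = 81
- push_face (a point): middle of the carriage's +y end face (x = -126 to 50 on the bed, 32 to 54 mm above the bench): push here towards the bed's -y. Below it the fixed base: plate 12 mm thick, two rails 22 mm wide centred at x = -60 and 30, tops 30 mm above the bench
- station (a point): point on the fixed base where bed lies when the carriage is in the station detent; 150 mm from the loading place along the bed's -y, squarely in front of the drum. The drum (120 mm dia, 124 mm high, with black side plates 130 mm high) begins 87 mm ahead of this point along x and spans y = -136 to +136
- carriage (a joint): carriage travel in m: 0 at the loading place (end stop and detent), grows towards the drum (bed's -y), 0.150 in the station detent, 0.20 the far stop. Slides with about 2 N, about 6 to 8 N to get out of a detent, which catches within about 6 mm
- clamp_screw (a joint): turn of the clamp bolt in rad, clockwise from above (tightening) positive; snug against its hard stop at 6.20 (about one turn). Turns with about 0.1 N m, stays where left, sinks 6 mm over the full turn
- lever_pivot (a point): hinge of the lever in the bolt head, on the bolt axis; 91 mm above the bench when snug. Its x lies along the hinge pin, its y is the way that the lever folds (at snug: the bed's y, away from the station), z up. The head is 38 mm across
- lever_tip (a point): end of the black lever bar, 95 mm from the pivot along its own z; the bar is 16 mm thick along the hinge pin (own x) and 20 mm the other way
- lever (a joint): fold of the lever in rad: 0 upright in line with the bolt, 1.57 folded down flat; hinge friction 0.12 N m, it stays where left
- tin: bystander: grey tin, 68 dia x 110 mm, origin under its centre
- brush: bystander: hand brush 200 mm long, origin under its middle
- lip (a point): inner top edge of the front lip, at x = 42 on the bed, 8 mm thick and 8 mm high: shanks stop against it, noses pass over it
- jaw_face (a point): middle of the jaw's front face, top edge. Full-width steel jaw behind the slots, 18 mm high, 25 mm deep; face at x = -52 on the bed with the bolt out, moves 11 mm towards the lip as the bolt is turned in, pushing the shanks forward; at snug it leaves about 3 mm of play
There are look-alikes about, which are no part of the job. Leave any green look-alike of the blank2 alone.

How it is judged:
On the way, in this order (a step that is already met when the one before it is completed fails the run):
1. every blank present lies seated in a slot, nose to the drum, carriage at the loading place, bolt not yet tightened (z of blank0 in the frame of bed between -0.004 and 0.004 m and x of blank0 in the frame of bed between -0.015 and 0.006 m and y of blank0 in the frame of bed between -0.1 and 0.1 m and angle between each of blank0, blank1, blank2, blank3's own z axis and vertical below 0.12 rad and x of lip in the frame of blank0 above 0.02 m and z of blank1 in the frame of bed between -0.004 and 0.004 m and x of blank1 in the frame of bed between -0.015 and 0.006 m and y of blank1 in the frame of bed between -0.1 and 0.1 m and x of lip in the frame of blank1 above 0.02 m and z of blank2 in the frame of bed between -0.004 and 0.004 m and x of blank2 in the frame of bed between -0.015 and 0.006 m and y of blank2 in the frame of bed between -0.1 and 0.1 m and x of lip in the frame of blank2 above 0.02 m and z of blank3 in the frame of bed between -0.004 and 0.004 m and x of blank3 in the frame of bed between -0.015 and 0.006 m and y of blank3 in the frame of bed between -0.1 and 0.1 m and x of lip in the frame of blank3 above 0.02 m and linear speed of each of blank0, blank1, blank2, blank3 below 0.02 m/s and value of joint carriage below 0.006 m and value of joint clamp_screw below 1.5 rad), for 0.2 s.
2. the bolt is turned in until snug, lever still up (value of joint clamp_screw above 6.05 rad and value of joint lever below 0.5 rad), for 0.2 s.
3. the lever is folded down flat, carriage still at the loading place (value of joint clamp_screw above 6.05 rad and value of joint lever above 1.42 rad and value of joint carriage below 0.02 m), for 0.2 s.
4. the carriage sits in the station detent (value of joint carriage between 0.145 and 0.155 m), for 0.2 s.
At the end, for the whole second after the job is handed in: Every blank present lies flat in a slot (4 mm in height, 0.12 rad tilt), shank between jaw and lip, nose towards the drum, at rest; the bolt is snug (over 6.05 of 6.20 rad), its lever flat (over 1.42 of 1.57 rad), the carriage within 5 mm of the station detent (all of step 4 and z of blank0 in the frame of bed between -0.004 and 0.004 m and x of blank0 in the frame of bed between -0.015 and 0.006 m and y of blank0 in the frame of bed between -0.1 and 0.1 m and angle between each of blank0, blank1, blank2, blank3's own z axis and vertical below 0.12 rad and x of lip in the frame of blank0 above 0.02 m and z of blank1 in the frame of bed between -0.004 and 0.004 m and x of blank1 in the frame of bed between -0.015 and 0.006 m and y of blank1 in the frame of bed between -0.1 and 0.1 m and x of lip in the frame of blank1 above 0.02 m and z of blank2 in the frame of bed between -0.004 and 0.004 m and x of blank2 in the frame of bed between -0.015 and 0.006 m and y of blank2 in the frame of bed between -0.1 and 0.1 m and x of lip in the frame of blank2 above 0.02 m and z of blank3 in the frame of bed between -0.004 and 0.004 m and x of blank3 in the frame of bed between -0.015 and 0.006 m and y of blank3 in the frame of bed between -0.1 and 0.1 m and x of lip in the frame of blank3 above 0.02 m and linear speed of each of blank0, blank1, blank2, blank3 below 0.02 m/s and value of joint clamp_screw above 6.05 rad and value of joint lever above 1.42 rad); the robot touches nothing.
It fails at once if the tin is disturbed (moved over 30 mm) (distance of tin from where it was at the start of the episode above 0.03 m).
It fails at once if the brush is disturbed (moved over 30 mm) (distance of brush from where it was at the start of the episode above 0.03 m).
Of blank0, blank1, blank2, blank3 only 2 to 4 are there at a start; the rules pass over those that are not, and their reading is None.
At some moment in a run one of blank0, blank1, blank2, blank3 may be knocked a few centimetres aside while the robot is not near it.
Once in a run the grip may slacken for a moment while it holds something.
It also fails if it takes over 210 s, if anything falls off the work surface, if the arm or the gripper's body presses on something with over 40 N, if the wrist force passes 120 N, or if a joint passes its speed limit or range.

## Working session

There is one attempt and no reset: what is moved stays moved. The work goes in short steps, each a Python script; the robot and the scene stay as the last script left them, time stands still between calls to the robot, and variables do not carry over. Pictures are saved under pics/ and viewed, at most 14 in all, crops included, and the job is handed in when it is done.

```bash
mkdir -p pics
python3 - <<'E'
from workcell import bot,hand,get_obs,vision
import cv2,numpy as np
for n in("top","side"):
    d=vision.read_camera(n); cv2.imwrite(f"pics/{n}0.png",d["frame"][:,:,::-1]); np.savez(f"{n}0.npz",**d)
    print(n,d["intrinsics"].round(1).tolist(),d["view"].round(4).tolist())
print(get_obs())
E
```

```text
top [[513.1, 0.0, 316.9], [0.0, 513.1, 205.3], [0.0, 0.0, 1.0]] [[-0.0185, -0.9997, -0.0179, 0.0232], [-0.9808, 0.0217, -0.1938, 0.5016], [0.1941, 0.014, -0.9809, 1.7259], [0.0, 0.0, 0.0, 1.0]]
side [[433.5, 0.0, 313.9], [0.0, 433.5, 193.4], [0.0, 0.0, 1.0]] [[-0.9289, -0.3701, -0.0142, 0.4351], [-0.231, 0.6088, -0.759, 0.1962], [0.2896, -0.7017, -0.651, 1.4825], [0.0, 0.0, 0.0, 1.0]]
{'time_s': 0.1, 'joint_pos': array([-1.19141792e+00,  3.53570910e-01,  1.63404859e+00, -2.31525233e-05,
        1.15517427e+00, -2.38175508e-03]), 'joint_vel': array([-0.00108037, -0.0014171 , -0.00050845, -0.00035623,  0.00014601,
       -0.0004387 ]), 'joint_efforts': array([-1.27230974e-04, -6.06358194e+01, -3.42821789e+01, -1.06310683e-04,
        4.03302256e-03, -2.80165250e-05]), 'position': array([ 0.23270592, -0.57964152,  0.2476465 ]), 'orientation': array([ 9.81836578e-01,  1.89727628e-01, -1.22935398e-04, -5.87936426e-04]), 'wrist_force': array([-0.24155903, -0.19862318,  0.18636994]), 'ft_torque': array([-0.02905813, -0.03072163, -0.05425581]), 'grip_force': 0.0, 'gripper_width': 0.08575869520213784}
```

View pics/top0.png

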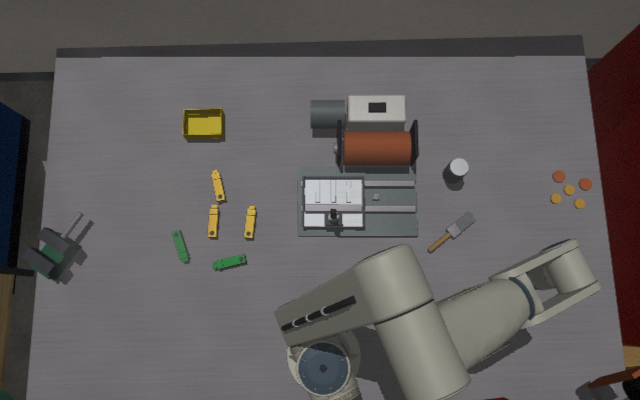

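View pics/side0.png

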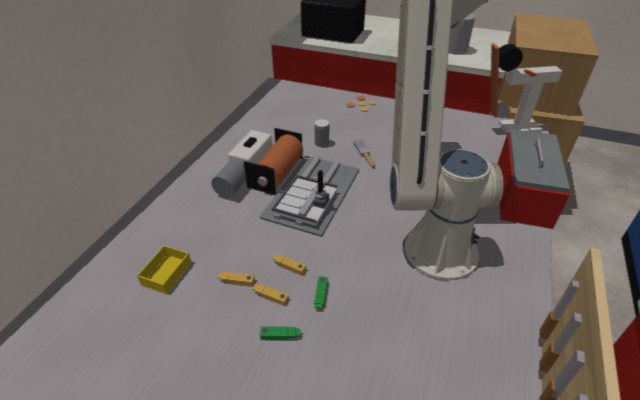

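Top view: three yellow brass blanks at about (217,186), (213,222) and (251,222). The two green look-alikes are at (180,246) and (230,262), and I leave those alone. The yellow box at (204,124) and the orange discs at (560–585,177–205) are other items. The carriage is at (335,203), the tin at (458,170) and the brush at (452,233). Next I check the choice in close crops.

Run:
```python
import cv2,numpy as np
im=cv2.imread("pics/top0.png")
cv2.imwrite("pics/c1.png",cv2.resize(im[160:280,160:280],None,fx=5,fy=5,interpolation=cv2.INTER_CUBIC))
cv2.imwrite("pics/c2.png",cv2.resize(im[155:245,290:425],None,fx=5.9,fy=5.9,interpolation=cv2.INTER_CUBIC))
```

```text
(no output)
```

View pics/c1.png

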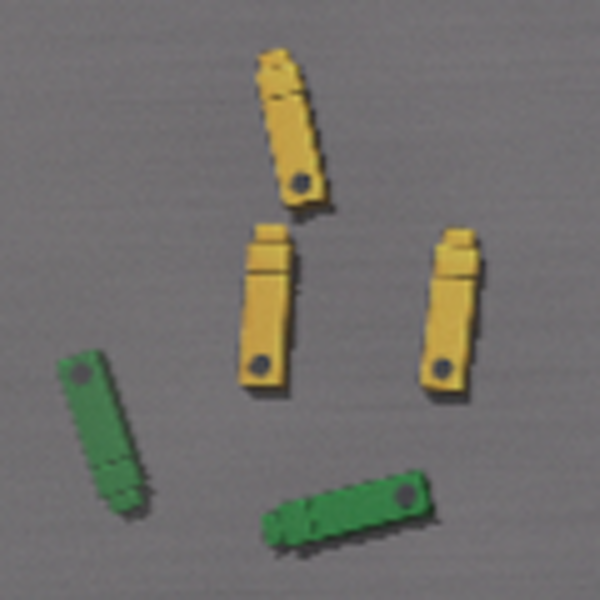

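View pics/c2.png

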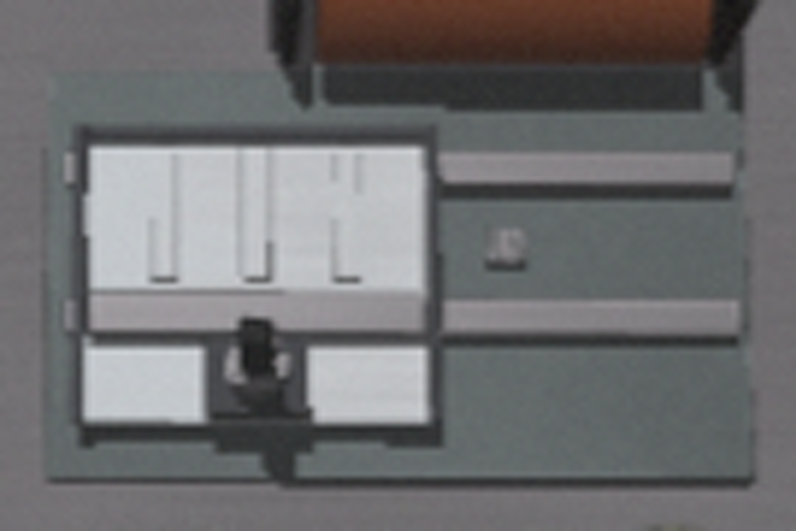

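Confirmed: three brass blanks, all with the nose pointing to world +x. The carriage is empty, with its lever upright at crop pixel (258,345). Next I take wrist views of both for precision.

```bash
cat > h.py <<'E'
from workcell import bot,hand,kinematics,get_obs,vision
import cv2,numpy as np
from scipy.spatial.transform import Rotation as R
def down(yaw): # tool z down, tool y (closing) along world y rotated by yaw
    return R.from_matrix(np.array([[np.cos(yaw),np.sin(yaw),0],[np.sin(yaw),-np.cos(yaw),0],[0,0,-1.]])).as_quat()
def p2w(d,uv,z):
    K,V=d["intrinsics"],d["view"]; r=V[:3,:3].T@np.linalg.inv(K)@np.array([*uv,1.]); c=-V[:3,:3].T@V[:3,3]
    return c+r*(z-c[2])/r[2]
def w2p(d,p):
    q=d["view"]@np.array([*p,1.]); q=d["intrinsics"]@q[:3]; return q[:2]/q[2]
def snap(cam,name):
    d=vision.read_camera(cam); cv2.imwrite(f"pics/{name}.png",d["frame"][:,:,::-1]); np.savez(f"{name}.npz",**d); return d
E
python3 - <<'E'
from h import *
d=np.load("top0.npz")
for n,c,z in [("b",(217.5,188),.026),("b",(213,223),.026),("b",(250.5,223),.026),("bed",(334,204),.044),("tin",(458,170),.11),("brush",(452,233),.02),("levertip",(333.5,210.5),.19)]: print(n,p2w(d,c,z).round(3))
print(bot.tcp_to_tips)
print(get_obs()['time_s'])
bot.reach([0.45,0.27,0.42],down(0)); snap("wrist","w1")
bot.reach([0.46,-0.02,0.45],down(0)); snap("wrist","w2")
print(get_obs()['time_s'],get_obs()['joint_pos'].round(2))
E
```

```text
b [0.577 0.364 0.026]
b [0.452 0.377 0.026]
b [0.449 0.246 0.026]
bed [ 0.506 -0.046  0.044]
tin [ 0.601 -0.465  0.11 ]
brush [ 0.4   -0.453  0.02 ]
levertip [ 0.456 -0.041  0.19 ]
0.017
0.1
4.4583 [-0.05 -0.05  1.68  0.    1.52  1.52]
```

View pics/w1.png

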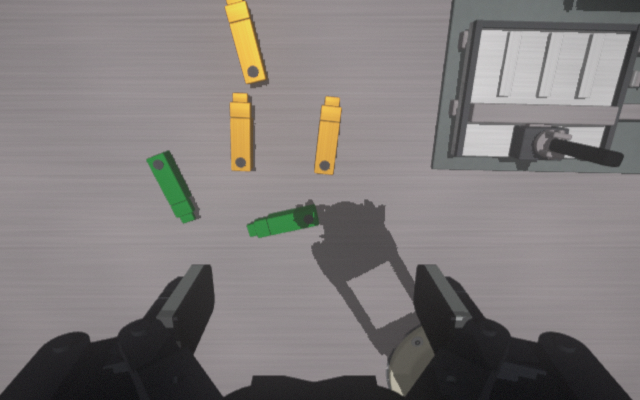

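View pics/w2.png

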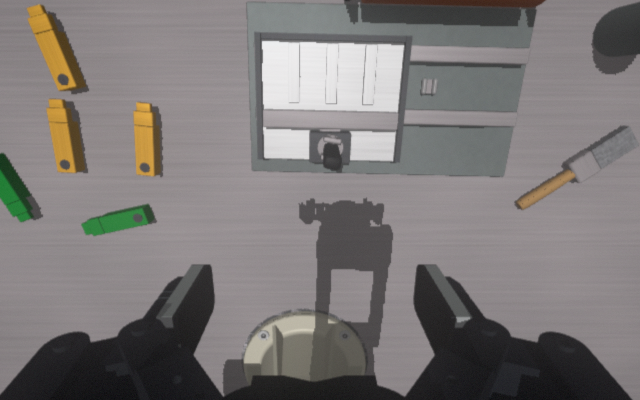

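w1 and w2 show the three blanks clearly, for example in w1 at (245,42), (241,132) and (328,136). The carriage is at (335,98) in w2, with the lever at (332,150). I fit the blank model to the w1 mask and crop the carriage for reading.

```bash
cat >> h.py <<'E'
from scipy.optimize import minimize
BOX=[(-.04,.04,.015,0,.026),(.04,.062,.015,.012,.026),(.062,.075,.011,.015,.024)]
def sil(d,x,y,a,z0,S,shape):
    m=np.zeros((shape[0]*S,shape[1]*S),np.uint8); c,s=np.cos(a),np.sin(a)
    for x0,x1,w,za,zb in BOX:
        P=np.array([w2p(d,(x+c*u-s*v,y+s*u+c*v,z0+z)) for u in(x0,x1) for v in(-w,w) for z in(za,zb)])
        cv2.fillConvexPoly(m,cv2.convexHull(np.round((P+.5)*S-.5).astype(np.int32)),255)
    return m
def ymask(d):
    h=cv2.cvtColor(d["frame"],cv2.COLOR_RGB2HSV); return cv2.inRange(h,(12,120,60),(32,255,255))
def fit(d,x,y,a,z0=0,S=4):
    """fit blank silhouette near (x,y,a); returns pose and mismatch fraction"""
    d={k:d[k] for k in("frame","intrinsics","view")}
    c=w2p(d,(x,y,z0+.02)).astype(int); r=90
    M=ymask(d); g=sil(d,x,y,a,z0,1,M.shape); n,L=cv2.connectedComponents(M)
    ids=L[(g>0)&(M>0)]; M=(L==np.bincount(ids).argmax()).astype(np.uint8)*255 if len(ids) else M
    ux,uy=max(c[0]-r,0),max(c[1]-r,0); M=M[uy:c[1]+r,ux:c[0]+r]
    K=d["intrinsics"].copy();K[0,2]-=ux;K[1,2]-=uy; dd=dict(d,intrinsics=K)
    B=cv2.resize(M,None,fx=S,fy=S,interpolation=cv2.INTER_LINEAR); B=(B>127)
    f=lambda p:np.mean((sil(dd,p[0],p[1],p[2],z0,S,M.shape)>0)^B)
    s0=np.array([x,y,a]);
    for st in(.02,.006,.003):
        s0=minimize(f,s0,method="Nelder-Mead",options=dict(initial_simplex=[s0]+[s0+np.array(e) for e in((st,0,0),(0,st,0),(0,0,8*st))],maxiter=150)).x
    return s0.round(4),round(f(s0)/B.mean(),3)
E
python3 - <<'E'
from h import *
w1=np.load("w1.npz");w2=np.load("w2.npz")
for g in[(.57,.36,.2),(.445,.375,-.0),(.443,.245,-.05)]: print(fit(w1,*g),fit(w2,*g))
im=cv2.imread("pics/w2.png")
cv2.imwrite("pics/c3.png",cv2.resize(im[0:185,240:420],None,fx=3.2,fy=3.2,interpolation=cv2.INTER_CUBIC))
print(w2["view"].round(3).tolist(),w2["intrinsics"].tolist())
E
```

```text
(array([0.5743, 0.3596, 0.2248]), np.float64(0.133)) (array([0.5742, 0.3591, 0.2234]), np.float64(0.152))
(array([ 0.4452,  0.3788, -0.0602]), np.float64(0.168)) (array([ 0.4448,  0.3788, -0.0606]), np.float64(0.152))
(array([ 0.4397,  0.2485, -0.1067]), np.float64(0.13)) (array([ 0.4394,  0.2504, -0.1288]), np.float64(0.215))
[[-0.0, -1.0, 0.0, -0.021], [-0.95, 0.0, 0.311, 0.334], [-0.311, -0.0, -0.95, 0.716], [0.0, 0.0, 0.0, 1.0]] [[348.7425782468131, 0.0, 313.66030865368975], [0.0, 348.7425782468131, 198.831170621556], [0.0, 0.0, 1.0]]
```

View pics/c3.png

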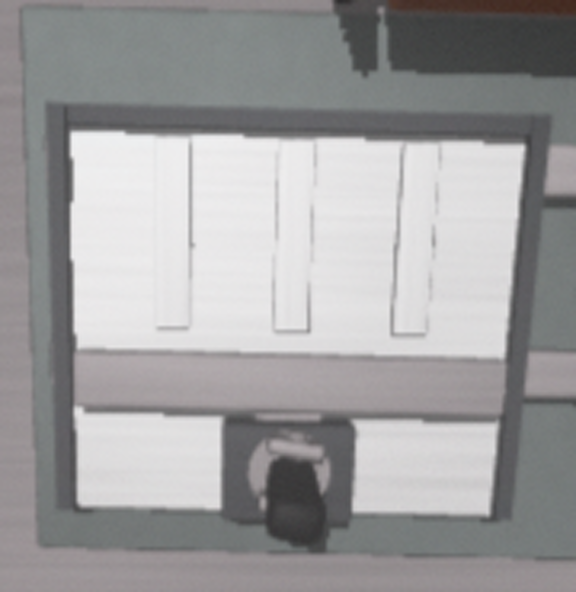

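c3: the end-rail corners are at crop (48,103), (551,117), (57,510) and (511,521). The lip inner edge runs (70,130)–(527,142) and the jaw front edge (77,351)–(506,358). The slots are empty, the lever is upright and its bar is tipped towards the camera. I solve the bed pose from these points.

Run:
```python
from h import *
from scipy.optimize import least_squares
d={k:v for k,v in np.load("w2.npz").items()}
F=[((48,103),(.05,.108,.054)),((551,117),(.05,-.108,.054)),((57,510),(-.126,.108,.054)),((511,521),(-.126,-.108,.054)),
((70,130),(.042,.1,.052)),((527,142),(.042,-.1,.052)),((77,351),(-.052,.1,.062)),((506,358),(-.052,-.1,.062))]
def res(p,full=0):
    c,s=np.cos(p[2]),np.sin(p[2]); o=[]
    for (u,v),q in F: o.append(w2p(d,(p[0]+c*q[0]-s*q[1],p[1]+s*q[0]+c*q[1],q[2]))-np.array([(u+.5)/3.2-.5+240,(v+.5)/3.2-.5]))
    return np.ravel(o)
r=least_squares(res,[.506,-.046,0],loss="soft_l1"); print(r.x.round(4)); print(res(r.x).reshape(-1,2).round(1).tolist())
p=r.x;c,s=np.cos(p[2]),np.sin(p[2])
for xy in((-.1,0),): 
  pass
bx,by=p[0]-.1*c,p[1]-.1*s; print("bolt",bx,by)
for z in(.097,.192): print(z,(w2p(d,(bx,by,z))-[240,0])*3.2)
np.save("bed.npy",p)
```

```text
[ 0.5559 -0.0465 -0.0245]
[[-0.5, 0.3], [0.4, 0.1], [0.0, 0.3], [0.0, 0.3], [-1.1, -1.4], [1.1, -1.3], [-2.8, 0.4], [2.5, 1.6]]
bolt 0.4559650322125103 -0.04401139593649469
0.097 [289.64213326 476.78185138]
0.192 [302.11252662 524.16009835]
```

```bash
cat >> h.py <<'E'
bed=np.load("bed.npy")
def bw(x,y,z=0): 
    c,s=np.cos(bed[2]),np.sin(bed[2]); return np.array([bed[0]+c*x-s*y,bed[1]+s*x+c*y,.044+z])
GZ=.0285; GX=.006
def blankpick(g,slot,name):
    bot.reach([0.45,0.27,0.42],down(0)); d=snap("wrist",name); p,e=fit(d,*g); print("fit",p,e)
    if e>.25 or np.hypot(*(p[:2]-g[:2]))>.1: return "badfit"
    hand.move_gripper(.055); x,y,a=p; t=np.array([x+GX*np.cos(a),y+GX*np.sin(a),GZ])
    bot.reach(t+[0,0,.12],down(a)); bot.servo_line(t); hand.move_gripper(.015,70); 
    bot.servo_line(t+[0,0,.17],velocity=.25); o=get_obs(); print("grip",o["gripper_width"].round(4),round(o["grip_force"],1))
    if o["gripper_width"]<.027: return "lost"
    yb=[-.081,-.027,.027,.081][slot]; q=bw(-.005+GX,yb,GZ+.001); b=bed[2]
    bot.reach(q+[0,0,.13],down(b)); print("grip",get_obs()["gripper_width"].round(4)); f0=get_obs()["wrist_force"][2]
    bot.servo_line(q+[0,0,.03]); bot.servo_line(q,velocity=.05); o=get_obs(); print("dF",round(o["wrist_force"][2]-f0,1),o["gripper_width"].round(4))
    hand.move_gripper(.040); bot.servo_line(q+[0,0,.13],velocity=.2); print("t",o["time_s"]); return "ok"
E
python3 - <<'E'
from h import *
print(blankpick((.4397,.2485,-.11),1,"p1"))
hand.move_gripper(.085)
bot.reach([.48,-.06,.42],down(0)); d=snap("wrist","a1")
g=bw(-.005,-.027); print(fit(d,g[0],g[1],bed[2],.044), g)
E
```

```text
fit [ 0.4405  0.2488 -0.1055] 0.129Traceback (most recent call last):
  File "<stdin>", line 2, in <module>
  File "h.py", line 46, in blankpick
    bot.servo_line(t+[0,0,.17],velocity=.25); o=get_obs(); print("grip",o["gripper_width"].round(4),round(o["grip_force"],1))
                                                                        ^^^^^^^^^^^^^^^^^^^^^^^^
AttributeError: 'float' object has no attribute 'round'
```

```bash
python3 - <<'E'
s=open("h.py").read()
s=s.replace('o["gripper_width"].round(4)','round(o["gripper_width"],4)').replace('get_obs()["gripper_width"].round(4)','round(get_obs()["gripper_width"],4)')
s=s.replace('    yb=[-.081','    return place(slot)\ndef place(slot):\n    yb=[-.081')
open("h.py","w").write(s)
E
python3 - <<'E'
from h import *
print(get_obs()["gripper_width"])
print(place(1))
hand.move_gripper(.085)
bot.reach([.48,-.06,.42],down(0)); d=snap("wrist","a1")
g=bw(-.005,-.027); print(fit(d,g[0],g[1],bed[2],.044), g)
E
```

```text
0.02789720297818913
grip 0.0284
dF 12.9 0.0281
t 12.0833
ok
(array([ 0.5487, -0.0752, -0.0214]), np.float64(0.124)) [ 0.55027571 -0.07332857  0.044     ]
```

View pics/a1.png

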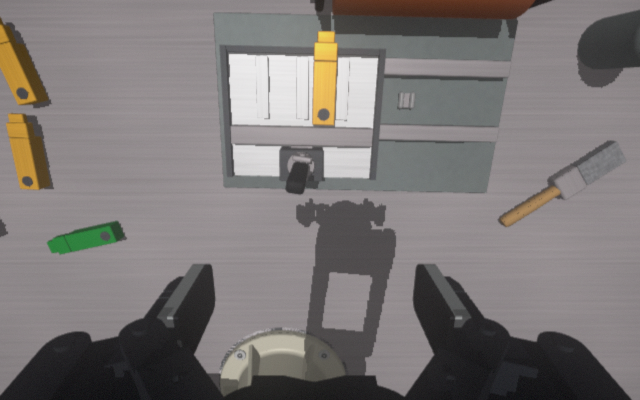

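a1: the first blank sits in slot 1 at (325,80), nose over the lip towards the drum. Now the other two.

```bash
sed -i 's/<.027: return/<.024: return/' h.py
python3 - <<'E'
from h import *
r=blankpick((.4452,.3788,-.06),3,"p2"); print(r)
if r=="ok":
    r=blankpick((.5743,.3596,.225),2,"p3"); print(r)
if r=="ok":
    hand.move_gripper(.085)
    bot.reach([.48,-.06,.42],down(0)); d=snap("wrist","a2")
    for y in(-.027,.027,.081):
        g=bw(-.005,y); p,e=fit(d,g[0],g[1],bed[2],.044); c,s=np.cos(bed[2]),np.sin(bed[2]); v=p[:2]-bed[:2]; print("bed xy",(c*v[0]+s*v[1]).round(4),(c*v[1]-s*v[0]).round(4),p[2]-bed[2],e)
print(get_obs()["time_s"])
E
```

```text
fit [ 0.4449  0.3787 -0.0667] 0.168
grip 0.0281 69.3
grip 0.028
dF 14.1 0.0282
t 22.5333
ok
fit [0.5749 0.3596 0.2179] 0.14
grip 0.0283 69.4
grip 0.0281
dF 15.1 0.028
t 31.55
ok
bed xy -0.0066 -0.0287 0.002578858885830114 0.115
bed xy -0.0079 0.0257 -0.0009211411141698857 0.133
bed xy -0.0058 0.0793 0.027678858885830115 0.145
34.1167
```

View pics/a2.png

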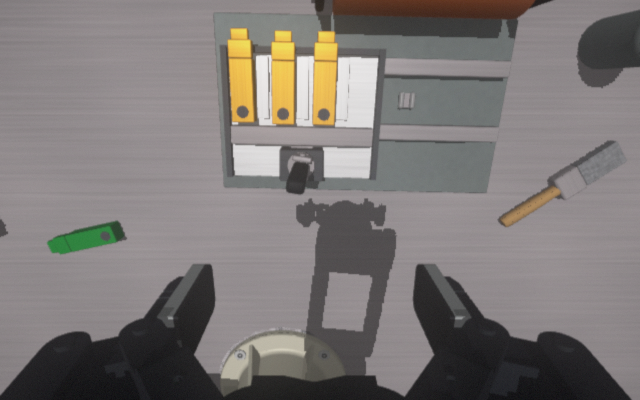

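a2: all three blanks lie flat in slots 3, 2 and 1 (at (240,78), (284,80), (325,80)), noses over the lip, and slot 0 is free. Next I check that no further brass was hidden and take a close look at the lever's orientation.

Run:
```python
from h import *
d=snap("top","t2"); n,_,st,ce=cv2.connectedComponentsWithStats(ymask(d))
print([(st[i,4],ce[i].round().tolist()) for i in range(1,n) if st[i,4]>30])
bot.reach([.45,-.044,.36],down(0)); d=snap("wrist","l1")
im=cv2.imread("pics/l1.png"); u=w2p(d,(.456,-.044,.15)).astype(int); print(u)
cv2.imwrite("pics/l1c.png",cv2.resize(im[max(u[1]-60,0):u[1]+70,u[0]-75:u[0]+75],None,fx=4.5,fy=4.5,interpolation=cv2.INTER_CUBIC))
```

```text
[(np.int32(1212), [203.0, 123.0]), (np.int32(137), [309.0, 182.0]), (np.int32(76), [569.0, 190.0]), (np.int32(101), [326.0, 195.0]), (np.int32(83), [341.0, 196.0]), (np.int32(78), [556.0, 198.0]), (np.int32(80), [579.0, 203.0]), (np.int32(322), [632.0, 356.0])]
[312 163]
```

View pics/l1c.png

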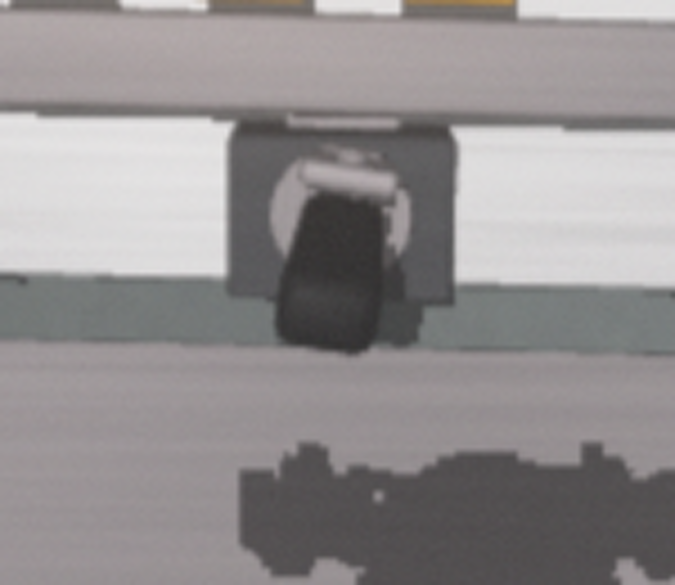

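Only the three brass blanks exist; the other components are the yellow box, the discs and the bench-edge item. In l1c the lever is upright at (330,300), and the clevis is turned about 5° clockwise, which matches the screw near 0. Next I plan the turning strokes.

Run:
```python
from h import *
d=np.load("l1.npz")
b=bw(-.1,0); off=np.array([312-75,103])
for z in(.097,.192): print(z,(w2p(d,(b[0],b[1],z))-off)*4.5)
for k in(-.5,0,.5,1):
    q=kinematics.solve_ik([b[0],b[1],.170],down(bed[2]-.083+k*np.pi)); print(k,None if q is None else np.round(q,3))
q=kinematics.solve_ik([b[0],b[1],.170],down(bed[2]-.083+np.pi/2-.3)); print(q)
```

```text
0.097 [340.46437013 226.06410575]
0.192 [339.32914842 319.62209323]
-0.5 None
0 [-0.1    0.195  2.054 -0.     0.893  1.579]
0.5 [-0.1    0.195  2.054 -0.     0.893  0.008]
1 [-0.1    0.195  2.054 -0.     0.893 -1.563]
[-9.95000347e-02  1.94627409e-01  2.05436881e+00 -4.44089210e-16
  8.92596432e-01  3.07978824e-01]
```

Run:
```python
from h import *
b=bw(-.1,0); yaw0=bed[2]-.083+np.pi
P=lambda z:np.array([b[0],b[1],z])
hand.move_gripper(.055)
bot.reach(P(.25),down(yaw0)); bot.servo_line(P(.170)); hand.move_gripper(.005,40); o=get_obs(); print(o["gripper_width"],o["ft_torque"],o["joint_pos"].round(3))
def turn(amt,z):
    q=get_obs()["joint_pos"]; t=kinematics.solve_ik(P(z),get_obs()["orientation"]); t=np.array(t); t[5]=q[5]+amt; bot.goto_joints(t)
q6=get_obs()["joint_pos"][5]; tot=0
for k in range(3):
    turn(1.5,.170-.006*(tot+1.5)/6.28); tot+=1.5; o=get_obs(); print(o["joint_pos"][5].round(3),o["ft_torque"].round(2),o["wrist_force"].round(1),round(o["gripper_width"],4))
hand.move_gripper(.06); turn(-np.pi,.1655)
o=get_obs();print(o["position"],o["joint_pos"].round(3),o["time_s"]); snap("wrist","l2"); 
hand.move_gripper(.005,40); o=get_obs(); print(o["gripper_width"],o["ft_torque"])
```

```text
0.01967758548604533 [ 0.35493419 -0.01135316 -0.10363067] [-9.900e-02  1.930e-01  2.053e+00  1.000e-03  8.930e-01 -1.563e+00]
-0.063 [0.17 0.67 0.03] [-2.6  1.3  8.7] 0.0195
1.437 [ 0.93  0.62 -0.03] [-1.7  3.5  8.7] 0.0195
2.937 [ 0.77  0.38 -0.02] [-1.7  3.4  7.2] 0.0193
[ 0.45598376 -0.04401347  0.16551884] [-1.01e-01  2.00e-01  2.06e+00  2.00e-03  8.78e-01 -2.04e-01] 45.8
0.019663207942352205 [ 0.05794065 -0.06453344 -0.09045556]
```

Run:
```python
from h import *
b=bw(-.1,0); P=lambda z:np.array([b[0],b[1],z])
def turn(amt,z):
    q=get_obs()["joint_pos"]; t=np.array(kinematics.solve_ik(P(z),get_obs()["orientation"])); t[5]=q[5]+amt; bot.goto_joints(t)
turn(1.45,.1641)
for k in range(14):
    turn(.05,.1641); o=get_obs(); print(o["joint_pos"][5].round(3),o["ft_torque"].round(2),round(o["gripper_width"],4))
    if abs(o["ft_torque"][2])>.9: break
bot.dwell(.3); print(get_obs()["time_s"])
```

```text
1.293 [ 1.01  0.35 -0.16] 0.0195
1.341 [ 1.08  0.34 -0.08] 0.0198
1.389 [ 1.06  0.32 -0.05] 0.0195
1.437 [ 1.06  0.27 -0.1 ] 0.0195
1.485 [1.06 0.21 0.1 ] 0.0193
1.532 [1.03 0.24 0.64] 0.0197
1.578 [1.03 0.25 1.11] 0.0194
49.6333
```

Snug: the torque jumps at q6 ≈ 1.5, a total of about 6.2 rad. Now I fold the lever towards bed +y with closed fingers.

Run:
```python
from h import *
hand.move_gripper(.06); p=get_obs()["position"]; bot.servo_line(p+[0,0,.09],velocity=.2)
hand.move_gripper(0.,40)
r,off=.078,.0245
def pose(th,extra=0):
    y=r*np.sin(th)-(off+extra)*np.cos(th); zc=.091+r*np.cos(th)+(off+extra)*np.sin(th)
    w=bw(-.1,y); w[2]=zc-.0145+.017; return w
w=pose(0,.02); bot.reach(w+[0,0,.08],down(bed[2])); bot.servo_line(w)
f0=get_obs()["wrist_force"]
for th in np.arange(0,1.51,.1): bot.servo_line(pose(th),velocity=.08)
print((get_obs()["wrist_force"]-f0).round(1))
for k in range(15):
    w=get_obs()["position"]; w=pose(1.57); w[2]+=.003-.0015*k; bot.servo_line(w,velocity=.03); f=get_obs()["wrist_force"]-f0; print(w[2].round(4),f.round(1))
    if f[2]>8: break
bot.dwell(.3)
bot.servo_line(w+[0,0,.12],velocity=.2); hand.move_gripper(.085)
bot.reach([.46,-.06,.42],down(0)); snap("wrist","f1"); print(get_obs()["time_s"])
```

```text
[-0.7 -0.4 -1.5]
0.1211 [-0.3  1.   0.3]
0.1196 [-0.1  0.5  0.9]
0.1181 [ 0.1 -0.1  0.8]
0.1166 [-1.8  1.8  5.2]
0.1151 [-1.6  1.7 10.3]
60.4083
```

View pics/f1.png

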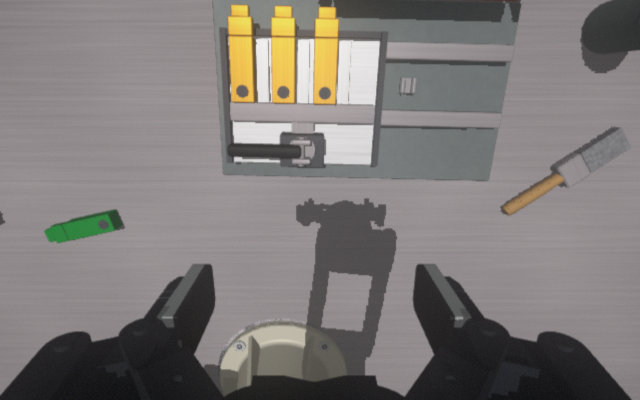

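f1: the lever is folded flat along the bed's +y ((232–300,150)), the jaw has moved forward, and the blanks are seated. Now I push the carriage.

Run:
```python
from h import *
hand.move_gripper(0.,40); b=bed[2]
def at(y,dz=0): w=bw(-.02,y); w[2]=.057+dz; return w
bot.reach(at(.15,.12),down(b)); bot.servo_line(at(.15)); bot.servo_line(at(.132)); f0=get_obs()["wrist_force"]
for k in range(25):
    y=.132-.001*k; bot.servo_line(at(y),velocity=.02); f=get_obs()["wrist_force"]-f0
    if f[1]>1.5: break
print("contact",y,f.round(1))
y0=y; bot.servo_line(at(y0-.02),velocity=.03); print((get_obs()["wrist_force"]-f0).round(1))
bot.servo_line(at(y0-.135),velocity=.04)
for s in np.arange(.137,.1495,.001): bot.servo_line(at(y0-s),velocity=.02); print(round(s,3),(get_obs()["wrist_force"]-f0)[1].round(1),end="; ")
d=snap("wrist","s0"); print(get_obs()["time_s"])
```

```text
contact 0.12200000000000001 [-1.   3.1 -1.2]
[-1.4 -1.5 -1.5]
0.137 1.3; 0.138 3.0; 0.139 1.4; 0.14 -0.3; 0.141 -0.9; 0.142 -0.9; 0.143 -1.3; 0.144 -1.2; 0.145 -0.0; 0.146 -1.7; 0.147 -1.6; 0.148 -1.1; 0.149 -0.8; 73.45
```

Run:
```python
from h import *
p=get_obs()["position"]; u=bw(0,.05)-bw(0,0); bot.servo_line(p+u); bot.servo_line(p+u+[0,0,.2],velocity=.2); hand.move_gripper(.085)
bot.reach([.46,-.12,.42],down(0)); d=snap("wrist","s1"); c,s=np.cos(bed[2]),np.sin(bed[2])
for y in(-.027,.027,.081):
    g=bw(0,y-.15); p,e=fit(d,g[0],g[1],bed[2],.044); v=p[:2]-bed[:2]; print("bed xy",(c*v[0]+s*v[1]).round(4),(c*v[1]-s*v[0]).round(4),p[2]-bed[2],e)
a=w2p(d,bw(.05,-.108-.15,.01)),w2p(d,bw(.05,.108-.15,.01)),w2p(d,bw(-.126,-.108-.15,.01)),w2p(d,bw(-.126,.108-.15,.01))
im=cv2.imread("pics/s1.png"); x0,y0=220,0
cr=cv2.resize(im[0:220,x0:x0+300],None,fx=2.6,fy=2.6,interpolation=cv2.INTER_CUBIC); cv2.imwrite("pics/s1c.png",cr)
for q in a: print(((q-[x0,y0])*2.6).round())
```

```text
bed xy 0.0006 -0.1791 -0.00032114111416988583 0.188
bed xy 0.0004 -0.1255 0.0022788588858301123 0.146
bed xy 0.0001 -0.0727 0.015378858885830113 0.106
[617.  93.]
[180.  81.]
[569. 440.]
[179. 431.]
```

View pics/s1c.png

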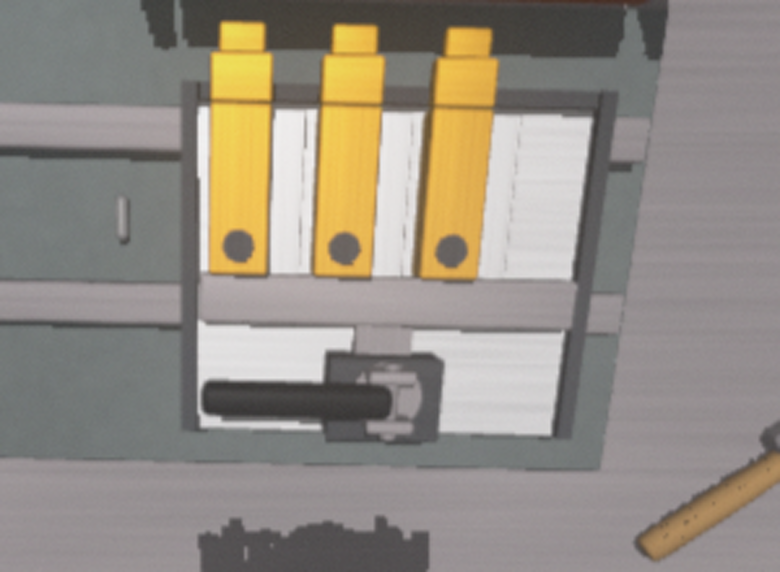

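s1c: the carriage corners lie at (617,93), (182,82), (570,438) and (181,431), matching the prediction for 150 mm travel to within about 1 image pixel. The blanks are seated with noses to the drum, the lever is flat, and the arm is clear.

```bash
python3 -c "
from workcell import hand_in
print(hand_in())"
```

```text
the job is handed in; nothing more can be done
None
```

The job is handed in: all three brass blanks are seated nose to the drum, the bolt is snug, the lever is folded flat, and the camera check puts the carriage in the station detent; no verdict was returned.

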